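# Find the rocking panel of the old table box and push it open

## Robot

A 6-joint arm with a two-finger parallel gripper is mounted at the origin on the work surface. World frame = base frame: x ahead of the robot, y to its left, z up, the work surface at z = 0. Lengths are in m, angles in rad, forces in N, time in s.
With the tool pointing down it reaches from about 0.375 to 0.925 m from the base axis. Payload 5.7 kg.
Tool frame: the origin (TCP) lies midway between the tips of the shut fingers; the grasp point (between the pads) lies 19 mm behind it; z points along the fingers, x is the direction in which the jaws open and shut, and the axes are right-handed (so a half turn about z gives the same grasp; the last joint's range is limited). The gripper opens to 88 mm and grips with 3 to 60 N. Pads are 20 mm wide; open, the fingers measure 115 mm over their backs; the gripper's body (75 mm by 178 mm) begins 61 mm behind the grasp point.
Start: joints at [1.201, 0.359, 1.51, -0, 1.272, -0.115], TCP at [0.151, 0.581, 0.223] pointing down, gripper open.
Joint ranges: [-2.97, 2.97], [-1.01, 2.36], [0.21, 2.38], [-0.96, 4.11], [0.2, 2.71], [-2.98, 2.98]. Speed limits (rad/s): [2.39, 2.39, 3.14, 3.14, 3.14, 3.14].

## Interface

Orientations are given as a unit quaternion [x, y, z, w].
In Python, from bench import move_ptp, servo_line, goto_joints, move_gripper, sleep, inverse_kinematics, capture, PlanningError, close_job, spot_in, silhouettes, current_clock, current_joint_pos, current_qvel, current_joint_torque, current_position, current_orientation, current_force, current_torque, current_finger_gap gives the robot as it stands. Calls block until the motion is done:
- move_ptp(position, orientation): joint-space move of the TCP to a pose.
- servo_line(position, orientation=None, rate=0.15, contact_N=None): straight line of the TCP; orientation=None keeps the orientation; rate is the mean speed in m/s. With contact_N (N) it stops when the force on the tool has changed by that much, and returns True; else False.
- goto_joints(angles): joint-space move.
- move_gripper(opening): finger opening in m; the grip force is fixed at half the most; returns when the fingers have stopped.
- sleep(seconds).
- inverse_kinematics(position, orientation): joint angles nearest the present ones, or None.
- capture(name): name is "side" or "top"; returns a dict with "image" (384x512x3 uint8, blue, green, red), "range_z" (384x512 float32, m along the optical axis (not along the pixel's ray), 0 where there is no reading), "intrinsics" (3x3 intrinsics, pixels), "k1" (the pictures are not rectified: a ray, as slopes to the right and down, at radius r is drawn at 1 + k1 r^2 times it, then the intrinsics apply), "R" (3x3) and "t" (3): a world point X has camera coordinates R X + t. Camera axes: x right, y down, z forward; pixel columns grow to the right and rows downward; lengths in m; the calibration is good to about 2 mm. A picture is of the moment at which its call begins.
A pose or a line that the arm cannot do raises PlanningError and nothing moves.
- close_job(): hands the job in, once; it reports no verdict.
Trained networks look in the newest picture that a camera, given by its name, has taken for a name from the list of things; names that differ only in an ending like _2 or _b are one class to them, and where a whole thing is asked for, a point or a joint stands for the part that bears it (a point fixed in the world has none). Each returns a list of dicts, best first, with "conf" (0 to 1); they miss things now and then, are a little off and sometimes report something else, mostly with a low value. They report only what shows in the picture. A call takes as long as a camera call.
- spot_in(camera, query): "xy" ([column, row] in pixels, amid what is visible of it).
- silhouettes(camera, query): "region" (384x512 bool, what is visible of it) and "xy" ([column, row] in pixels, amid what is visible of it).
Readings, each from a call of its own:
- current_clock(): time.
- current_joint_pos(): joint angles.
- current_qvel(): joint speeds.
- current_joint_torque(): joint torques, N m.
- current_position(): TCP position.
- current_orientation(): TCP orientation.
- current_force(): force on the tool from outside, world axes, zero at the start.
- current_torque(): the same for the moment, N m.
- current_finger_gap(): finger opening in m.
Only numpy, scipy, OpenCV 4.12 (cv2) and the standard library are available. Lean on these libraries where they do the work, as an engineer would, in place of code of your own. Each camera call takes 0.05 s, during which the arm holds its last target.

## Task

One of the four matching panels in the top of the walnut box is a secret one that turns on hidden pins. Press down near the far end of each panel in turn with your fingertips, without forcing those that stay put, until you find the one that rocks; then push that panel open until it stands upright, and leave it standing so. Use only the outside of the fingers: grip nothing, and leave everything on and around the box where it is.

Things in the scene. Friction and masses are not known exactly. Their poses are not given: they have to be found in the camera images.
- case: dark walnut table box, fast on the table, 490 mm wide (its y), 224 deep (its x), 115 high, turned up to 12 degrees; origin centre of underside, x to its back (away from the robot), y to its left. Flat top: a row of four identical flush panels, each 120 mm long (x), 80 wide (y), 8 thick, 2 mm gap around; rails 50 mm wide front and back, 18 mm between panels. Three are glued fast, any one turns; all look alike
- panel_a (a point): centre of the top face of the leftmost (+y of the box) panel when shut, 115 mm above the table; a point of the box, turned like the box, that stays put when a panel turns
- panel_b (a point): centre of the top face of the second from left panel when shut, 115 mm above the table; a point of the box, turned like the box, that stays put when a panel turns
- panel_c (a point): centre of the top face of the third from left panel when shut, 115 mm above the table; a point of the box, turned like the box, that stays put when a panel turns
- panel_d (a point): centre of the top face of the rightmost (-y of the box) panel when shut, 115 mm above the table; a point of the box, turned like the box, that stays put when a panel turns
- hatch (a joint): angle of the secret panel, whichever it is: 0 flush, 1.57 upright, 1.75 rad at its stop. Its pins lie along box y, 15 mm beyond its centre at half thickness: press beyond them (45 mm of panel) and that end sinks into a 63 mm deep well, the near end (75 mm) rises; pressed nearer it stays put. 2 to 4 N near the far end turns it (0.04 N m friction, 70 g); it stays at any angle when let go
- knob: loose brass furniture knob, 26 mm across, 30 mm tall, standing on the left end of the box's top; origin centre of its underside
- wax_tin: closed aluminium wax tin, 38 mm across, 18 mm tall, standing on the right end of the box's top; origin centre of its underside
- leaf_book: pink book of gold leaf, 85 x 85 x 9 mm, flat on the table left of the box; origin centre of its underside
- burnisher: agate burnisher with dark wooden handle, about 170 mm long, 18 mm thick, lying on the rail at the back of the box top, behind the panels and along it; origin under the middle of the handle
- varnish: amber bottle, 64 mm across, 150 mm tall, on the table right of the box; origin centre of its underside
- bole_jar: red-brown jar with steel cap, 60 mm across, 70 mm tall, on the table right of the box; origin centre of its underside
- brush_pot: yellow pot of brushes, 72 mm across, pot 95 mm and brushes up to about 200 mm tall, on the table left of the box; origin centre of its underside
- offcut: offcut of gilt moulding, 140 x 32 x 34 mm, on the table right of the box; origin centre of its underside

How it is judged:
By the outcome, as a careful person would: the job done as asked, in the order asked, and still so for the second after the job is handed in, with the robot touching nothing.
It also fails if it takes over 58 s, if anything falls off the work surface, if the arm or the gripper's body presses on something with over 40 N, if the wrist force passes 120 N, or if a joint passes its speed limit or range.

## Working session

There is one attempt and no reset: what is moved stays moved. The work goes in short steps, each a Python script; the robot and the scene stay as the last script left them, time stands still between calls to the robot, and variables do not carry over. Pictures are saved under pics/ and viewed, and the job is handed in when it is done.

```bash
mkdir -p pics; ls; python3 - <<'E'
from bench import *
import cv2,numpy as np
print(current_clock())
for n in("side","top"):
    c=capture(n); cv2.imwrite(f"pics/{n}0.png",c["image"]); print(n,c["intrinsics"],c["k1"],c["R"],c["t"])
    np.savez(f"{n}0.npz",**c)
    for q in("case","panel_a","knob","wax_tin","burnisher"):
        print(q,[(s["xy"],round(s["conf"],2)) for s in spot_in(n,q)][:5])
print(current_clock(),current_orientation())
E
```

```text
pics
0.0
side [[437.19502658   0.         254.08520895]
 [  0.         437.19502658 187.0560919 ]
 [  0.           0.           1.        ]] -0.1555123993824539 [[ 0.99789954 -0.06446841  0.00635065]
 [-0.04153076 -0.71190853 -0.70104311]
 [ 0.04971622  0.69930685 -0.71309062]] [-0.52398964  0.06980279  1.2788131 ]
case [([266.4, 210.6], 0.71), ([290.6, 327.9], 0.21)]
panel_a [([265.3, 212.0], 0.6)]
knob [([255.2, 114.1], 0.52)]
wax_tin [([257.5, 214.3], 0.53), ([292.9, 326.0], 0.35)]
burnisher [([290.9, 327.1], 0.57), ([289.1, 154.7], 0.56), ([260.8, 354.3], 0.22)]
top [[418.81404694   0.         254.40581473]
 [  0.         418.81404694 189.15656858]
 [  0.           0.           1.        ]] -0.14528286189523607 [[ 0.01867212 -0.99982455 -0.00149311]
 [-0.99072359 -0.01830107 -0.13465449]
 [ 0.13460354  0.00399355 -0.99089149]] [-0.02113848  0.55689154  1.32357527]
case [([231.1, 191.7], 0.95)]
panel_a [([231.9, 193.5], 0.56), ([376.3, 180.0], 0.49)]
knob [([163.3, 188.2], 0.49), ([109.7, 175.1], 0.3)]
wax_tin []
burnisher [([226.0, 158.4], 0.65)]
0.6 [ 7.91215635e-01  6.11537258e-01 -1.95819408e-05  1.51083993e-05]
```

View pics/top0.png

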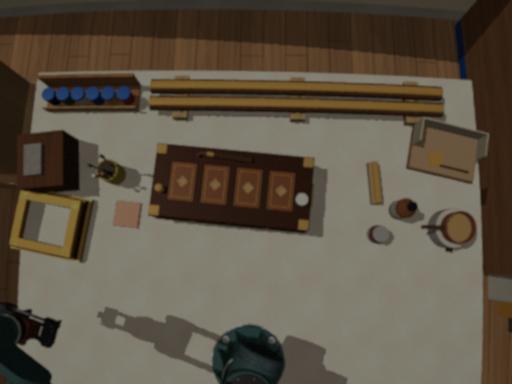

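View pics/side0.png

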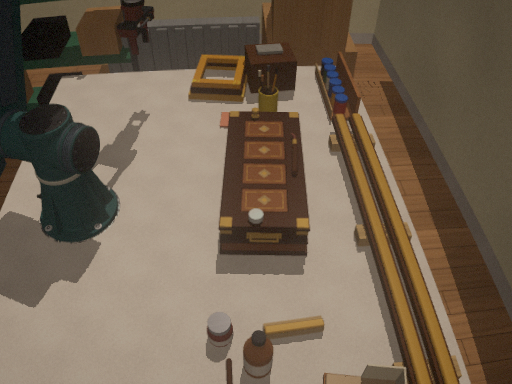

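The top view shows the box spanning about (150,145)–(313,230). The panels are near (182,182), (215,185), (249,188) and (282,191), the knob at (159,188), the tin at (302,200) and the burnisher at (226,156). Next I fit the box pose from depth.

```bash
cat > h.py <<'E'
import numpy as np,cv2
def cloud(c):
    K=c["intrinsics"];k1=float(c["k1"])
    h,w=c["range_z"].shape
    u,v=np.meshgrid(np.arange(w),np.arange(h))
    p=np.stack([u,v],-1).reshape(-1,1,2).astype(np.float64)
    n=cv2.undistortPoints(p,K,np.array([k1,0,0,0,0.]),None,None).reshape(h,w,2)
    z=c["range_z"].astype(float)
    X=np.dstack([n*z[...,None],z])
    return (X-c["t"])@c["R"],n   # R^T (X-t)
def proj(c,P):
    P=np.atleast_2d(P).astype(float)
    r=cv2.Rodrigues(c["R"])[0]
    return cv2.projectPoints(P,r,c["t"],c["intrinsics"],np.array([float(c["k1"]),0,0,0,0.]))[0].reshape(-1,2)
def onplane(c,uv,z):
    n=cv2.undistortPoints(np.array(uv,float).reshape(-1,1,2),c["intrinsics"],np.array([float(c["k1"]),0,0,0,0.])).reshape(-1,2)
    d=np.c_[n,np.ones(len(n))]@c["R"]; o=-c["R"].T@c["t"]
    return o+d*((z-o[2])/d[:,2])[:,None]
E
python3 - <<'E'
import numpy as np,cv2
from h import *
for n in("top","side"):
    c=dict(np.load(n+"0.npz")); P,_=cloud(c)
    m=(c["range_z"]>0)&(abs(P[...,2]-.115)<.012)&(P[...,0]>.35)&(P[...,0]<.8)&(abs(P[...,1])<.4)
    k,l,st,ce=cv2.connectedComponentsWithStats(m.astype(np.uint8)); i=1+np.argmax(st[1:,4]); Q=P[l==i]
    print(n,len(Q),np.median(Q[:,2]),cv2.minAreaRect(Q[:,:2].astype(np.float32)))
    # things above top
    rect=cv2.minAreaRect(Q[:,:2].astype(np.float32))
    # orange inlay centroid
    hsv=cv2.cvtColor(c["image"],cv2.COLOR_BGR2HSV); b=c["image"][...,2]
    print(np.percentile(b[l==i],[10,50,75,90,97]))
    x=c["image"]; 
    x=cv2.resize(x[130:250,130:330] if n=="top" else x[95:265,180:340],None,fx=4 if n=="top" else 3.5,fy=4 if n=="top" else 3.5,interpolation=cv2.INTER_CUBIC); cv2.imwrite(f"pics/{n}crop.png",np.clip(x*1.6,0,255))
E
```

```text
top 11220 0.11379368916554311 ((0.5555819272994995, 0.06112733483314514), (0.4988791346549988, 0.23259766399860382), 85.26200866699219)
[ 33.  45.  82.  90. 112.]
side 9087 0.1141541310526628 ((0.5562803745269775, 0.05811449885368347), (0.4980885088443756, 0.2291867583990097), 85.46977996826172)
[ 68.  80. 117. 127. 150.][ WARN:0@0.140] global loadsave.cpp:1063 imwrite_ Unsupported depth image for selected encoder is fallbacked to CV_8U.
```

```bash
cat > geo.py <<'E'
import numpy as np
C=np.array([.556,.0597]);YAW=np.deg2rad(-4.63)
ex=np.array([np.cos(YAW),np.sin(YAW)]);ey=np.array([-ex[1],ex[0]])
PY=[.147,.049,-.049,-.147]
def W(bx,by,z): return np.r_[C+bx*ex+by*ey,z]
E
python3 - <<'E'
import numpy as np,cv2
from h import *; from geo import *
for n,r,f in(("top",(130,250,130,330),4),("side",(95,265,180,340),3.5)):
    c=dict(np.load(n+"0.npz")); P,_=cloud(c)
    x=c["image"][r[0]:r[1],r[2]:r[3]]
    x=np.clip(cv2.resize(x,None,fx=f,fy=f,interpolation=cv2.INTER_CUBIC).astype(float)*1.7,0,255).astype(np.uint8).copy()
    def poly(bx0,bx1,by0,by1,col):
        q=(proj(c,[W(bx0,by0,.115),W(bx1,by0,.115),W(bx1,by1,.115),W(bx0,by1,.115)])-[r[2],r[0]]+.5)*f
        cv2.polylines(x,[q.round().astype(np.int32)],True,col,1,cv2.LINE_AA)
    poly(-.112,.112,-.245,.245,(0,255,0))
    for y in PY: poly(-.06,.06,y-.04,y+.04,(255,255,0))
    cv2.imwrite(f"pics/{n}ov.png",x)
    m=(P[...,2]>.119)&(P[...,2]<.16)&(c["range_z"]>0)
    B=(P[...,:2]-C)@np.c_[ex,ey]
    m&=(abs(B[...,0])<.125)&(abs(B[...,1])<.26)
    k,l,st,ce=cv2.connectedComponentsWithStats(m.astype(np.uint8))
    for i in range(1,k):
        if st[i,4]>4: print(n,st[i,4],B[l==i].min(0).round(3),B[l==i].max(0).round(3),P[l==i][:,2].max().round(3))
E
```

```text
top 287 [ 0.076 -0.055] [0.101 0.119] 0.138
top 57 [-0.042  0.206] [-0.019  0.238] 0.149
top 124 [-0.04  -0.233] [-0.003 -0.199] 0.137
side 54 [-0.038  0.203] [-0.016  0.228] 0.145
side 205 [ 0.079 -0.059] [0.096 0.114] 0.136
side 180 [-0.037 -0.24 ] [-0.002 -0.202] 0.136
```

View pics/topov.png

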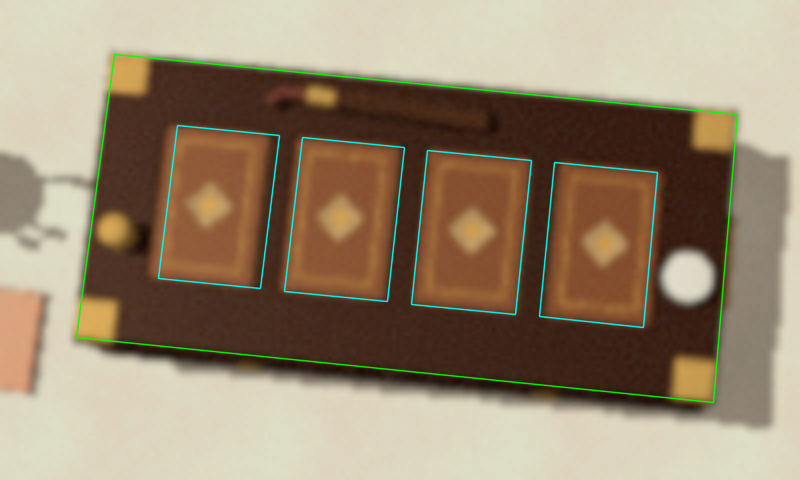

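View pics/sideov.png

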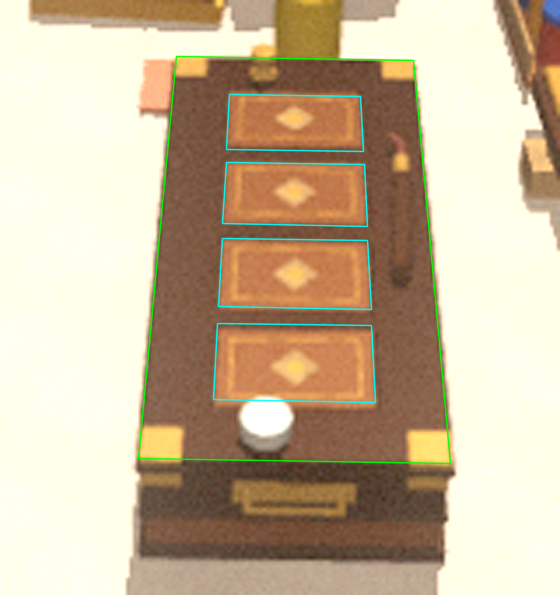

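The overlay fits within about 4 mm in both views. The burnisher sits at box x ≥ 76 mm, clear of where I'll press. Next I shut the fingers, approach above the pot, and test panel a.

```bash
cat >> geo.py <<'E'
psi=YAW+np.pi/2
Q=np.array([np.cos(psi/2),np.sin(psi/2),0,0])
E
python3 - <<'E'
from bench import *; from geo import *
print(current_clock())
move_gripper(0.0)
p=current_position(); 
servo_line([p[0],p[1],.30],rate=.3)
move_ptp(W(.046,PY[0],.26),Q)
servo_line(W(.046,PY[0],.135),rate=.15)
f=np.array([current_force() for _ in range(3)]); print(f.round(2),current_finger_gap(),current_position()-W(.046,PY[0],.135))
r=servo_line(W(.046,PY[0],.105),rate=.02,contact_N=5)
print(r,current_position(),current_force().round(2),current_clock())
servo_line(W(.046,PY[0],.14 if r else .105),rate=.1)
print(current_position(),current_clock())
E
```

```text
0.6
[[ 0.78 -1.13  0.01]
 [ 0.78 -1.13  0.01]
 [ 0.78 -1.13  0.01]] 0.00033424359061677014 [0.00073216 0.00026398 0.00092151]
False [0.61375436 0.20253942 0.10504957] [-0.67  0.06  2.32] 7.125
[0.61372673 0.20250291 0.10501026] 7.375
```

Panel a gave way: the tip is at z = 0.105 with only 2.3 N. I'll confirm with a picture before continuing.

```bash
python3 - <<'E'
from bench import *; import cv2,numpy as np
c=capture("side"); np.savez("side1.npz",**c)
x=c["image"][60:270,150:350]; cv2.imwrite("pics/side1.png",np.clip(cv2.resize(x,None,fx=2.8,fy=2.8,interpolation=cv2.INTER_CUBIC).astype(float)*1.6,0,255).astype(np.uint8))
E
```

```text
(no output)
```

View pics/side1.png

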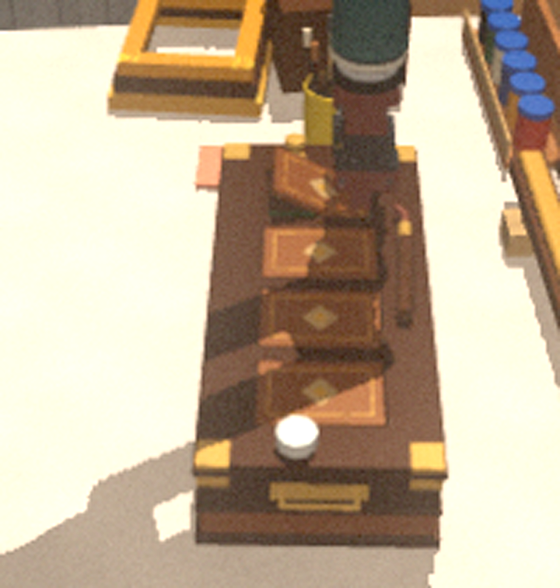

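The picture confirms it: the panel at about (310,185) is tilted with its near end up, so panel a is the secret one. I'll press it further, then push it from the front with the outside of the fingers.

```bash
python3 - <<'E'
from bench import *; from geo import *
import cv2
y=PY[0]
r=servo_line(W(.046,y,.086),rate=.04,contact_N=10)
print(r,current_position(),current_force().round(2))
servo_line(W(.046,y,.215),rate=.15)
servo_line(W(-.075,y,.215),rate=.15)
servo_line(W(-.075,y,.138),rate=.15)
print(current_force().round(2))
r=servo_line(W(-.008,y,.138),rate=.05,contact_N=8)
print(r,current_position()-W(-.008,y,.138),current_force().round(2),current_clock())
for n in("side","top"):
    c=capture(n); np.savez(n+"2.npz",**c)
    x=c["image"][60:200,200:340] if n=="side" else c["image"][130:250,130:330]
    cv2.imwrite(f"pics/{n}2.png",np.clip(cv2.resize(x,None,fx=4,fy=4,interpolation=cv2.INTER_CUBIC).astype(float)*1.6,0,255).astype(np.uint8))
E
```

```text
False [0.61315754 0.20236735 0.08538376] [-0.65 -0.3   0.51]
[-0.15  0.49  0.76]
False [-1.66777062e-04  4.39581786e-05  1.60273974e-05] [ 0.02 -0.68  0.31] 12.175
```

View pics/side2.png

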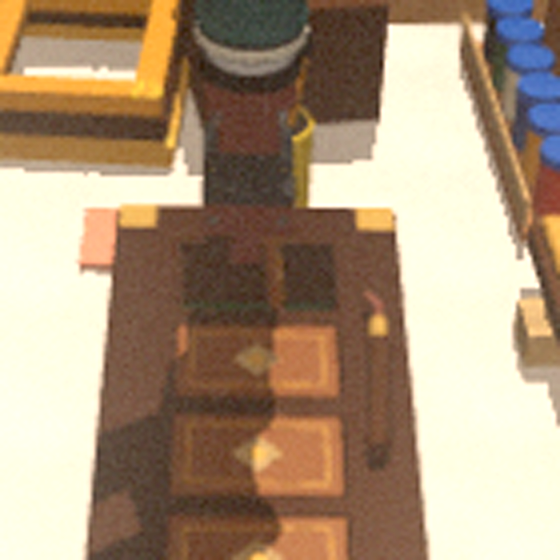

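The panel now looks nearly edge-on at (275,270) with the well open on both sides. I'll push the last bit to nominal upright, back off, and measure the angle.

```bash
python3 - <<'E'
from bench import *; from geo import *
from h import *
import cv2
y=PY[0]
r=servo_line(W(0.0,y,.138),rate=.03,contact_N=8)
print(r,current_force().round(2))
servo_line(W(-.075,y,.138),rate=.15)
servo_line(W(-.075,y,.30),rate=.2)
servo_line(W(-.16,y-.0,.34),rate=.2)
print(current_clock())
for n in("side","top"):
    c=capture(n); np.savez(n+"3.npz",**c)
    P,_=cloud(c); B=(P[...,:2]-C)@np.c_[ex,ey]
    m=(c["range_z"]>0)&(abs(B[...,1]-y)<.045)&(abs(B[...,0]-.015)<.03)&(P[...,2]>.125)&(P[...,2]<.2)
    b=np.c_[B[m],P[m][:,2]]; print(n,len(b)); 
    for lo in np.arange(.12,.2,.01):
        s=b[(b[:,2]>=lo)&(b[:,2]<lo+.01)]
        if len(s): print(lo.round(3),len(s),np.percentile(s[:,0],[5,50,95]).round(4),np.percentile(s[:,1],[2,50,98]).round(3))
    r0=(90,190,210,310) if n=="side" else (130,230,130,230)
    x=c["image"][r0[0]:r0[1],r0[2]:r0[3]]
    x=np.clip(cv2.resize(x,None,fx=6,fy=6,interpolation=cv2.INTER_CUBIC).astype(float)*1.6,0,255).astype(np.uint8).copy()
    f=lambda L:((proj(c,L)-[r0[2],r0[0]]+.5)*6).round().astype(np.int32)
    cv2.polylines(x,[f([W(.015,y-.04,.111),W(.015,y-.04,.186),W(.015,y+.04,.186),W(.015,y+.04,.111)])],False,(255,255,0),1)
    cv2.imwrite(f"pics/{n}3.png",x)
E
```

```text
False [-0.54 -0.03  0.06]
14.9167
side 100
0.12 4 [0.013  0.0146 0.0187] [0.109 0.113 0.127]
0.13 22 [0.0129 0.0132 0.0189] [0.109 0.144 0.188]
0.14 8 [0.0155 0.0184 0.0206] [0.107 0.112 0.117]
0.15 7 [0.0152 0.0182 0.0214] [0.111 0.113 0.115]
0.16 9 [0.0149 0.018  0.0209] [0.109 0.113 0.115]
0.17 8 [0.0146 0.0162 0.0206] [0.111 0.112 0.115]
0.18 42 [0.0145 0.0175 0.0206] [0.11  0.141 0.189]
top 171
0.12 9 [0.01   0.0106 0.0111] [0.116 0.153 0.187]
0.13 16 [0.0102 0.0108 0.0131] [0.115 0.142 0.19 ]
0.14 15 [0.0105 0.0111 0.0135] [0.115 0.153 0.184]
0.15 21 [0.0111 0.0114 0.0124] [0.116 0.155 0.19 ]
0.16 14 [0.0114 0.012  0.0153] [0.114 0.142 0.191]
0.17 20 [0.011  0.0121 0.0144] [0.114 0.149 0.183]
0.18 74 [0.0121 0.016  0.0196] [0.115 0.154 0.191]
0.19 2 [0.0118 0.014  0.0161] [0.122 0.142 0.162]
```

View pics/side3.png

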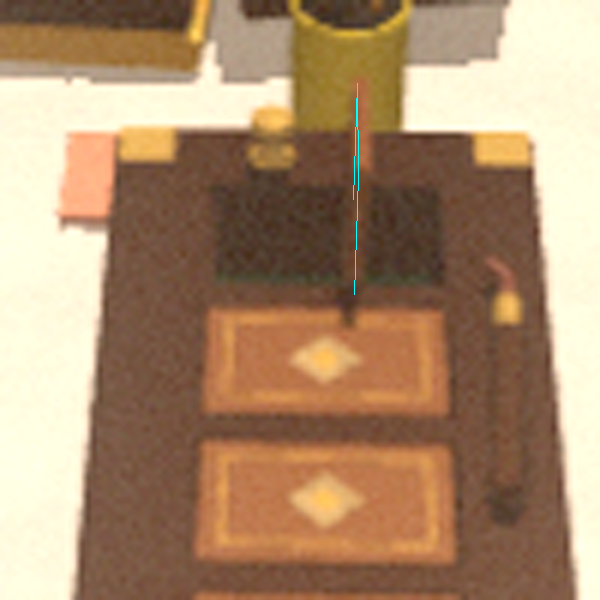

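View pics/top3.png

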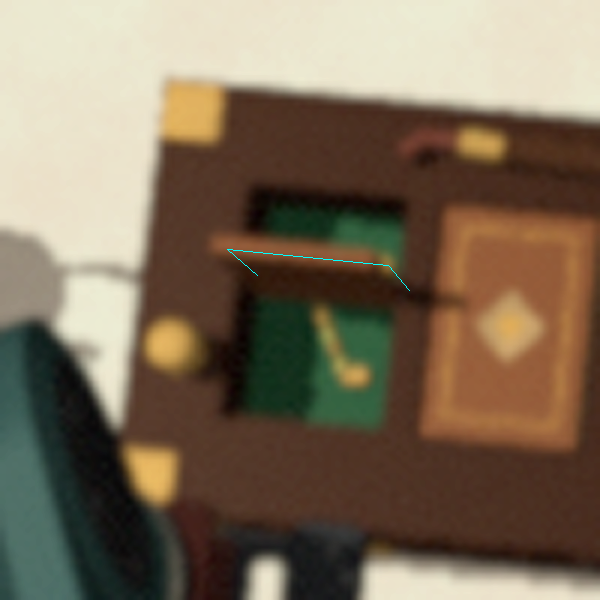

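The panel stands upright over the open well. The underside moves only about 1.5 mm over 50 mm of height, so it is within about 2° of vertical. One last check that nothing else moved, then I hand in.

```bash
python3 - <<'E'
from bench import *; from geo import *; from h import *
c=capture("side"); P,_=cloud(c); B=(P[...,:2]-C)@np.c_[ex,ey]
m=(P[...,2]>.119)&(P[...,2]<.16)&(c["range_z"]>0)&(abs(B[...,0])<.125)&(abs(B[...,1])<.26)
k,l,st,_=cv2.connectedComponentsWithStats(m.astype(np.uint8))
for i in range(1,k):
    if st[i,4]>4: print(B[l==i].min(0).round(3),B[l==i].max(0).round(3))
print(current_force().round(2),current_clock()); close_job()
E
```

```text
[-0.038  0.202] [-0.015  0.223]
[0.013 0.108] [0.022 0.189]
[ 0.079 -0.06 ] [0.096 0.112]
[-0.037 -0.24 ] [-0.002 -0.202]
[ 0.36 -0.43 -0.13] 15.0667
the job is handed in; nothing more can be done
```

The leftmost panel (panel_a) is the secret one. It is now open and standing upright, and the job was handed in at about 15 s.

- **Finding it:** With the fingers shut, I pressed near the far end of panel_a first. It gave way under about 2.3 N, and the picture showed its near end risen. Because the first panel rocked, I did not press the other three.
- **Opening it:** I pressed the far end further down. Then I pushed the raised end back from the front with the outside of the fingers until it stood upright, and backed the arm well clear.
- **Angle check:** The top camera's depth puts the panel at roughly 90–92°. The side camera agrees within its noise, but the cameras disagree with each other by a few millimetres, so I can't be more precise.
- **Other objects:** In the last side view, the knob, wax tin and burnisher were where they started, to within measuring noise of a few mm. I did not measure the things on the table again; the arm stayed clear of them. The force readings were near zero.

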